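# Clip a ground-glass joint

### The arm

A 6-joint arm with a two-finger parallel gripper is mounted at the origin on the work surface. World frame = base frame: x ahead of the robot, y to its left, z up, the work surface at z = 0. Lengths are in m, angles in rad, forces in N, time in s.
With the tool pointing down it reaches from about 0.35 to 0.725 m from the base axis. Payload 6 kg.
Tool frame: the origin (TCP) lies midway between the tips of the shut fingers; the grasp point (between the pads) lies 19 mm behind it (manip.grip_depth is the distance from the TCP to the grasp point, in m); z points along the fingers, y is the direction in which the jaws open and shut (so a half turn about z gives the same grasp; the last joint's range is limited). The gripper opens to 85 mm and grips with 20 to 120 N. Pads are 22 mm wide; open, the fingers measure 114 mm over their backs; the gripper's body (76 mm by 85 mm) begins 54 mm behind the grasp point. The pads swing forward as they close: fully open they stand 13 mm farther back than shut.
Start: joints at [-0.921, 0.04, 0.085, 0, -1.615, -0.334], TCP at [0.186, -0.57, 0.206] pointing down, gripper open.
Joint ranges: [-2.56, 2.56], [-1.29, 2.01], [-1.08, 1.49], [-3.29, 1.98], [-2.81, -0.18], [-2.99, 2.99]. Speed limits (rad/s): [2.57, 2.57, 3.01, 3.14, 3.14, 3.14].

### API

Orientations are given as [roll, pitch, yaw] about the fixed x, y, z axes, in that order (R = Rz(yaw) Ry(pitch) Rx(roll)).
In Python, from workcell import status, eyes, finish_job, spotter, manip gives the robot as it stands.
- The arm moves only by the tool jog_arm, never from a script. Its argument "motion" is a list of rows, each a list of 7 numbers: the turn, a rotation vector about the tool's x, y, z in rad, then the shift along the tool's x, y, z in m, then the opening, from 0 (shut) to 1 (fully open). In form: [[wx, wy, wz, tx, ty, tz, hand], ...]. A call has 1 to 5 rows; each row shifts and turns the commanded pose from where the row before left it, along the tool's axes as they then stand; what a row does not reach is not made up. A row lasts 1/8 s, in which the tool goes at most 62.5 mm and 10.7 degrees, less where a joint would pass 70% of its speed; a pose out of reach is approached as far as the arm can. A call is refused whole if a number of a shift passes 0.0625 or a number of a turn 0.188, either way. A call with a gripper value outside its range is refused whole. The fingers move at their own pace and stop on an object; the grip force is fixed at half the most. Time passes only in rows, so rows that do not move let the fingers close. It gives the time, the measured TCP pose, the force and the opening at its end, in the units of the state.
- status.get_obs(): the state, without advancing time (a new reading comes with each control period).
- eyes.snapshot(name): name is "side" or "top"; returns the picture (480x640x3 uint8, red, green, blue); there is no depth.
- eyes.calibration(name): a dict with "camera_matrix" (3x3 intrinsics, pixels), "R" (3x3) and "t" (3): a world point X has camera coordinates R X + t. Camera axes: x right, y down, z forward; pixel columns grow to the right and rows downward; lengths in m; the calibration is good to about 2 mm. A picture is of the moment at which its call begins. calibration takes no time and is no camera call.
- finish_job(): hands the job in, once; it reports no verdict.
Trained networks look in the newest picture that a camera, given by its name, has taken for a name from the list of things; names that differ only in an ending like _2 or _b are one class to them, and where a whole thing is asked for, a point or a joint stands for the part that bears it (a point fixed in the world has none). Each returns a list of dicts, best first, with "confidence" (0 to 1); they miss things now and then, are a little off and sometimes report something else, mostly with a low value. They report only what shows in the picture. A call takes as long as a camera call. They do not tell look-alikes from the thing itself.
- spotter.trace(camera, label): "region" (480x640 bool, what is visible of it) and "point" ([column, row] in pixels, amid what is visible of it).
- spotter.landmark_of(camera, label): "point" ([column, row] in pixels: a listed point, or the origin of a listed thing).
The state is a dict: "clock": time; "q": joint angles; "dq": joint speeds; "joint_torque": joint torques, N m; "position": TCP position; "eef_rot": TCP orientation; "ft_force": force on the tool from outside, world axes, zero at the start; "torque": the same for the moment, N m; "finger_gap": finger opening in m.
Only numpy, scipy, OpenCV 4.12 (cv2) and the standard library are available. Lean on these libraries where they do the work, as an engineer would, in place of code of your own. Each camera call takes 0.05 s, during which the arm holds its last target. There are 200 camera calls.

### The job

The blue-capped adapter stands proud in the neck of the clamped flask: press it gently straight down until it is fully home. Then take the red joint clip from the tray and push it level, sideways, across the joint until it snaps fully home round the neck, without forcing the glass, and let go of it there. Leave the other clips and the glassware where they are.

Things in the scene. Friction and masses are not known exactly. Their poses are not given: they have to be found in the camera images.
- stand: Retort stand with the clamped flask and its adapter: grey base plate 210 x 125 x 10 mm, steel rod 440 mm tall 130 mm from the flask on the stand's +x side, round glass flask 85 mm across. Origin: on the flask's upright axis, at bench level; z up. The side facing -x is open for bringing the clip. Stand and flask do not give way; over 40 N on them counts as forcing the glass.
- neck_mid (a point): Point on the flask's axis, fixed to the stand, 165 mm above the bench. The flask was clamped by hand: the top face of its rim is anywhere from 8 mm below to 8 mm above this point, and that height is not reported: feel for it. Rim: 40 mm across, 4 mm thick. Below it the neck, 33 mm across, bare for 20 mm or more down to the clamp.
- adapter (a joint): How far (m) the adapter is above home in the neck; 0 = its collar rests on the rim; 0.004 to 0.007 at the start. It slides straight down under about 8 N, stops dead at home and stays. When home, above the rim: collar 36 mm across, 4 mm thick; waist (groove) 22 mm across, 9 mm high; blue cap 28 mm across, its flat top 35 mm above the rim.
- clip_red: Red springy plastic C clip, 71 mm long, 49 wide, 20 tall, about 30 g, lying level in the tray. Origin: underside, on the ring's axis; z up, +x out of its open mouth. Lower fork z 0-4 mm goes round the neck under the rim and snaps behind it (8-12 N push). Upper fork z 15-20, slot 24 mm wide, goes round the adapter's waist. Seated: origin on the flask's axis, clip stopped against the neck.
- clip_tab (a point): Middle of the red clip's thumb tab, to hold it by: 12 mm wide (clip y), 20 mm tall, 26 mm long, straight-sided; 36 mm behind the clip's origin (-x), 10 mm above its underside. With the adapter home, rim and collar are 8 mm together and pass between the forks (11 mm) only if the clip's underside is 8 to 11 mm below the rim's top; higher or lower it butts on glass.
- clip_green: bystander, to be left alone: green joint clip, same shape, a size smaller (64 mm long, 17 tall). Red, green and yellow clips lie in any order, 77 mm apart, in a white tray (250 x 125 mm, floor 3 mm above the bench, edges 10 mm high).
- clip_yellow: bystander, to be left alone: yellow joint clip, the smallest (about 49 mm long, 13 mm tall), lying in the tray. Origin as for the red one.
- beaker: bystander, to be left alone: glass beaker, 54 mm across, 70 mm tall; origin at the centre of its underside.
- conical: bystander, to be left alone: conical flask with a black bung, 66 mm across, 115 mm tall; origin at the centre of its underside.
- volumetric: bystander, to be left alone: volumetric flask with a white stopper, 68 mm across, 168 mm tall; origin at the centre of its underside.
- wash_bottle: bystander, to be left alone: white wash bottle with a red cap and a bent nozzle, 68 mm across, 205 mm tall; origin at the centre of its underside.
- amber: bystander, to be left alone: amber reagent bottle with a white cap, 62 mm across, 125 mm tall; origin at the centre of its underside.
Not all that is in view belongs to the job. Of the things that look like the clip_red, take the one that is nearest to the robot's base at the start.

How it is judged:
On the way, in this order (a step that is already met when the one before it is completed fails the run):
1. the adapter is pressed home in the neck before the clip is brought to it (value of joint adapter below 0.001 m and horizontal distance between clip_red and stand above 0.06 m), for 0.2 s.
2. the red clip is lifted out of the tray (value of joint adapter below 0.0015 m and height (world z) of clip_red above 0.05 m), for 0.1 s.
At the end, for the whole second after the job is handed in: The red clip sits level round the joint (within 0.15 rad), its centre within 2.5 mm of the flask's axis, forks round neck and waist (underside 144 to 167 mm above the bench, as the rim's height has it), at rest and released; the adapter is home within 1.5 mm (horizontal distance between clip_red and stand below 0.0025 m and z of clip_red in the frame of stand between 0.144 and 0.167 m and angle between clip_red's own z axis and vertical below 0.15 rad and linear speed of clip_red below 0.02 m/s and value of joint adapter below 0.0015 m and contact force between clip_red and the fingers below 0.1 N); the robot touches nothing.
It fails at once if the glassware in the stand is forced (more than 40 N on flask, adapter or stand) (contact force between stand and anything else above 40 N).
It fails at once if a bystander is disturbed (moved by more than 20 mm) (distance of any of clip_green, clip_yellow, beaker, conical, volumetric, wash_bottle, amber from where it was at the start of the episode above 0.02 m).
It also fails if it takes over 64 s, if anything falls off the work surface, if the arm or the gripper's body presses on something with over 40 N, if the wrist force passes 120 N, or if a joint passes its speed limit or range.

## Working session

There is one attempt and no reset: what is moved stays moved. The work goes in short steps, Python scripts to look and compute and a tool call to move; the robot and the scene stay as the last step left them, time stands still between calls to the robot, and variables do not carry over. Pictures are saved under pics/ and viewed, about 8 in all and at most 12, crops included, and the job is handed in when it is done.

Besides the shell and the picture viewer there is one more tool, called after "Emit:" as a command line: name --pt "numbers of a row" for each row, then --argument value for the rest. jog_arm: Moves the arm, as the interface text tells. Its arguments: {"type":"object","properties":{"motion":{"type":"array"}},"required":["motion"]}

```bash
mkdir -p pics; ls; cat > h.py <<'E'
import numpy as np, cv2
from workcell import status, eyes, finish_job, spotter, manip
def cal(n):
    c=eyes.calibration(n); return np.array(c["camera_matrix"]),np.array(c["R"]),np.array(c["t"]).ravel()
def ray(n,p):
    K,R,t=cal(n); d=R.T@np.linalg.inv(K)@np.array([p[0],p[1],1.]); return -R.T@t,d
def atz(n,p,z):
    o,d=ray(n,p); return o+d*(z-o[2])/d[2]
def proj(n,X):
    K,R,t=cal(n); c=K@(R@np.array(X)+t); return c[:2]/c[2]
def tri(p,q):
    A=[];b=[]
    for n,x in (("top",p),("side",q)):
        o,d=ray(n,x); d=d/np.linalg.norm(d); P=np.eye(3)-np.outer(d,d); A.append(P); b.append(P@o)
    return np.linalg.lstsq(np.vstack(A),np.hstack(b),rcond=None)[0]
def snap(n,f=None):
    im=eyes.snapshot(n)
    if f: cv2.imwrite(f"pics/{f}.png",im[:,:,::-1])
    return im
E
python3 - <<'E'
from h import *
np.set_printoptions(precision=4,suppress=True)
print(status.get_obs(),manip.grip_depth)
for n in("top","side"):
    snap(n,n+"0"); print(n,"cam",ray(n,(320,240)))
    for l in("clip_red","clip_tab","neck_mid","stand","clip_green","clip_yellow"):
        for d in spotter.landmark_of(n,l): print(n,l,np.round(d["point"],1),round(d["confidence"],2))
E
```

```text
pics
{'clock': 0.0, 'q': array([-0.9213,  0.0408,  0.0838, -0.0005, -1.6155, -0.3337]), 'dq': array([-0.001 ,  0.0001, -0.0011, -0.0006, -0.0018,  0.001 ]), 'joint_torque': array([  0.0004, -36.8206,  34.7404,   6.9324,  -0.0055,   0.    ]), 'position': array([ 0.1863, -0.5699,  0.2054]), 'eef_rot': array([ 3.1398, -0.0001, -2.8257]), 'ft_force': array([0.6505, 0.3053, 1.2332]), 'torque': array([-0.0148, -0.0091,  0.0226]), 'finger_gap': 0.08549971567624011} 0.0187
top cam (array([ 0.3383, -0.049 ,  1.7818]), array([ 0.1066,  0.0071, -0.9945]))
top clip_red [272.7 228.6] 0.65
top clip_red [483.7 277.2] 0.6
top clip_red [364.4 191.4] 0.49
top clip_tab [403.8 187.7] 0.61
top clip_tab [484.4 265.2] 0.58
top clip_tab [354.6 193.9] 0.55
top clip_tab [387.7 253.8] 0.46
top neck_mid [270.1 216.3] 0.75
top stand [276.5 228.8] 0.87
top clip_green [361.8 241.9] 0.53
top clip_yellow [411.8 242.4] 0.54
side cam (array([ 0.064 , -1.1345,  0.9843]), array([ 0.3316,  0.7367, -0.5893]))
side clip_red [352.3 416.7] 0.77
side clip_red [378.9 288. ] 0.72
side clip_red [338.5 466.1] 0.61
side clip_red [340.2 314.4] 0.53
side clip_tab [328.2 316.3] 0.74
side clip_tab [372.9 409.6] 0.73
side clip_tab [338.  446.9] 0.72
side clip_tab [367.3 276.2] 0.68
side neck_mid [304.9 196.5] 0.91
side stand [303.7 243.2] 0.96
side clip_green [328.7 297.5] 0.54
side clip_yellow [354.4 334.2] 0.57
side clip_yellow [404.8 311.6] 0.52
```

View pics/top0.png

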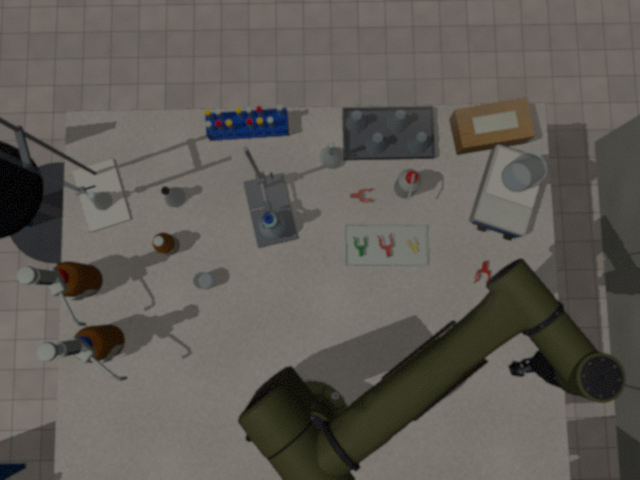

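View pics/side0.png

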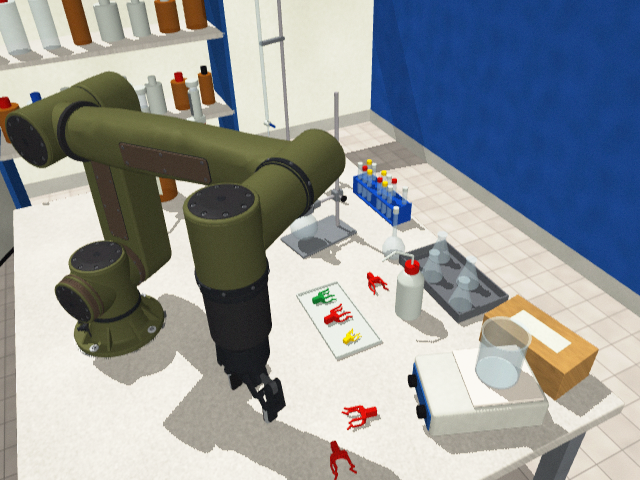

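The top view shows the stand at about (270,220) with its rod leaning up-image. The tray is at (387,245), with green, red and yellow clips from left to right.

Possible red clips:
- Tray: top (387,245), side (338,316).
- Bench by the wash bottle: top (362,195), side (376,283).
- Bench to the right: top (484,270), side (360,415).
- Bench near the front edge: side (340,460), hidden by the arm in the top view.

Next I'll check the distances from the base.

```bash
python3 - <<'E'
from h import *
np.set_printoptions(precision=4,suppress=True)
print("base px",proj("top",[0,0,0]))
im=snap("top"); hsv=cv2.cvtColor(im,cv2.COLOR_RGB2HSV)
def crop(x,y,w,h,s): return cv2.resize(im[y:y+h,x:x+w,::-1],None,fx=s,fy=s,interpolation=cv2.INTER_CUBIC)
cv2.imwrite("pics/c1.png",np.hstack([crop(340,215,95,60,4),crop(235,140,70,60,4)*0+crop(240,190,70,60,4)]))
for p in((387,245),(362,195),(484,270)):
    P=atz("top",p,.015); print(p,P,np.hypot(*P[:2]))
print("side",[(p,np.hypot(*atz("side",p,.01)[:2])) for p in((338,316),(376,283),(360,415),(340,460))])
# colour fits
for nm,n,box in(("tray",'top',(370,230,405,262)),):
    x0,y0,x1,y1=box; H=hsv[y0:y1,x0:x1]
    m=((H[...,0]<8)|(H[...,0]>172))&(H[...,1]>110)
    ys,xs=np.nonzero(m); W=np.array([atz("top",(x+x0,y+y0),.020)[:2] for x,y in zip(xs,ys)])
    c=W.mean(0); u,s,v=np.linalg.svd(W-c); a=v[0]; print(nm,len(W),c,"axis ang",np.arctan2(a[1],a[0]),"extent",((W-c)@a).min(),((W-c)@a).max(),((W-c)@v[1]).min(),((W-c)@v[1]).max())
for l in("clip_red","adapter","stand"):
    for d in spotter.trace("top",l): 
        r=d["region"]; ys,xs=np.nonzero(r); print(l,d["point"],round(d["confidence"],2),r.sum(),xs.min(),xs.max(),ys.min(),ys.max())
H=hsv[190:250,250:300]; m=(H[...,0]>95)&(H[...,0]<125)&(H[...,1]>120); ys,xs=np.nonzero(m); print("cap",len(xs),xs.mean()+250,ys.mean()+190,atz("top",(xs.mean()+250,ys.mean()+190),.205))
E
```

```text
base px [311.1177 419.7464]
(387, 245) [ 0.5083 -0.2379  0.015 ] 0.5612544751917065
(362, 195) [ 0.6627 -0.1668  0.015 ] 0.6833907040084898
(484, 270) [ 0.427  -0.5267  0.015 ] 0.6780108784100077
side [((338, 316), np.float64(0.564051708011807)), ((376, 283), np.float64(0.6849773107148719)), ((360, 415), np.float64(0.6714924445259746)), ((340, 460), np.float64(0.6852886239750261))]
tray 63 [ 0.4988 -0.2347] axis ang -2.462108087243226 extent -0.03038266071118977 0.02128769287755466 -0.009927213421353217 0.018975542286792057
clip_red [388.1, 246.3] 0.67 138 378 392 235 256
clip_red [482.2, 269.4] 0.66 48 480 488 263 272
clip_red [359.0, 195.8] 0.65 99 351 371 189 201
clip_red [168.6, 243.3] 0.51 495 153 179 232 254
adapter [268.5, 217.1] 0.59 134 263 275 213 225
stand [268.9, 210.2] 0.58 3045 244 296 147 247
cap 76 267.64473684210526 217.8815789473684 [0.5702 0.1025 0.205 ]
```

View pics/c1.png

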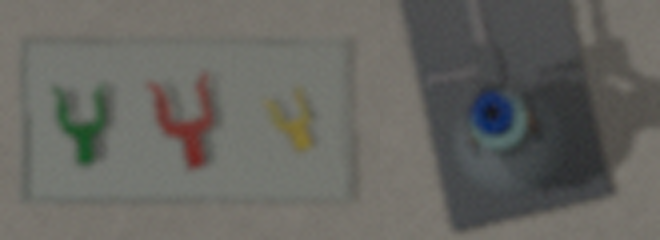

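The tray's red clip (top (388,246), crop (190,125)) is 0.56 m from the base, against 0.67 m or more for the others, so that is my choice. Its tab points toward the robot. The stand's open side also faces the robot, at a yaw of about 0.2. I'll press the adapter first.

```bash
cat >> h.py <<'E'
from scipy.spatial.transform import Rotation as Ro
def plan(xyz,yaw=None):
    o=status.get_obs(); R=Ro.from_euler("xyz",o["eef_rot"]).as_matrix()
    d=R.T@(np.array(xyz)-o["position"]); L=np.linalg.norm(d)
    tw=None
    if yaw is not None: tw=np.round(Ro.from_matrix(R.T@Ro.from_euler("xyz",[np.pi,0,yaw]).as_matrix()).as_rotvec(),4)
    n=max(1,int(np.ceil(np.abs(d).max()/.06)))
    print("t",round(o["clock"],2),"pos",np.round(o["position"],4),"rot",np.round(o["eef_rot"],4),"F",np.round(o["ft_force"],2),"gap",round(o["finger_gap"],4))
    print("shift",np.round(d,4),"rows",n,"per row",np.round(d/n,4),"turn",tw)
E
python3 - <<'E'
from h import *
plan([.57,.1025,.26],.2-np.pi)
E
```

```text
t 0.9 pos [ 0.1864 -0.5703  0.2064] rot [ 3.1415 -0.     -2.8258] F [ 0.6  -0.28  0.61] gap 0.0857
shift [-0.5736  0.5204 -0.0536] rows 10 per row [-0.0574  0.052  -0.0054] turn [ 1.000e-04 -0.000e+00  1.158e-01]
```

Emit:
jog_arm --pt "0 0 0 -0.02 0.02 -0.05 0" --pt "0 0 0 -0.04 0.04 0 0" --pt "0 0 0 -0.04 0.04 0 0" --pt "0 0 0 -0.04 0.04 0 0" --pt "0 0 0 -0.04 0.04 0 0"

```text
clock: 1.52
position: [0.302, -0.3417, 0.2566]
eef_rot: [-3.141, 0.001, -2.826]
ft_force: [0.8, 0.4, 0.8]
finger_gap: -0.0002
```

Emit:
jog_arm --pt "0 0 0 -0.04 0.04 0 0" --pt "0 0 0 -0.04 0.04 0 0" --pt "0 0 0 -0.04 0.04 0 0" --pt "0 0 0 -0.04 0.04 0 0" --pt "0 0 0 -0.04 0.04 0 0"

```text
clock: 2.15
position: [0.43, -0.0892, 0.2569]
eef_rot: [-3.141, 0.001, -2.825]
ft_force: [1.1, -0.3, 0.4]
finger_gap: 0.0003
```

```bash
python3 - <<'E'
from h import *
snap("top","t2");im=snap("side","s2")
for n in("top","side"):
    for l in("adapter","neck_mid","stand"):
        for d in spotter.trace(n,l)[:1] if l!="neck_mid" else spotter.landmark_of(n,l)[:1]: print(n,l,np.round(d["point"],1),round(d["confidence"],2))
cv2.imwrite("pics/s2c.png",cv2.resize(im[130:330,220:420,::-1],None,fx=3,fy=3,interpolation=cv2.INTER_CUBIC))
plan([.57,.1025,.26],.2-np.pi)
E
```

```text
top neck_mid [267.9 218.1] 0.57
top stand [270.2 207.6] 0.82
side adapter [303.9 192.1] 0.5
side neck_mid [304.8 198.5] 0.83
side stand [316.6 224. ] 0.93
t 2.55 pos [ 0.4293 -0.092   0.2567] rot [-3.1415e+00  6.0000e-04 -2.8275e+00] F [ 0.04 -0.5  -0.4 ] gap -0.0003
shift [-0.1939  0.1415 -0.0032] rows 4 per row [-0.0485  0.0354 -0.0008] turn [-1.000e-04  6.000e-04  1.141e-01]
```

View pics/s2c.png

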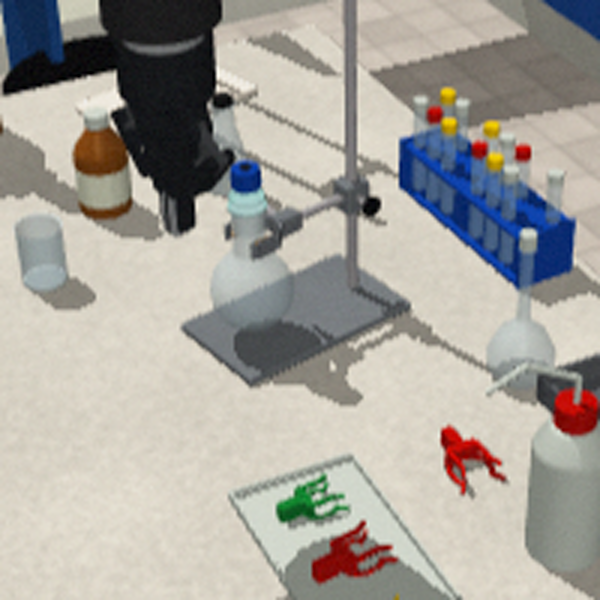

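The side crop shows the adapter clear. The blue cap is at crop (246,177), about pixel (302,189). The shut fingers are to its left at (180,220), and the clamp arm runs right to the rod.

```bash
cat >> h.py <<'E'
def bluec(im,x0,y0,x1,y1):
    h=cv2.cvtColor(im,cv2.COLOR_RGB2HSV)[y0:y1,x0:x1]
    m=((h[...,0]>100)&(h[...,0]<128)&(h[...,1]>130)).astype(np.uint8)
    k,l,s,c=cv2.connectedComponentsWithStats(m); i=1+s[1:,4].argmax()
    return c[i]+[x0,y0],s[i]+[x0,y0,0,0,0]
E
python3 - <<'E'
from h import *
t=cv2.imread("pics/t2.png")[:,:,::-1].copy();s=cv2.imread("pics/s2.png")[:,:,::-1].copy();t0=cv2.imread("pics/top0.png")[:,:,::-1].copy()
a,sa=bluec(t,250,195,290,240);a0,sa0=bluec(t0,250,195,290,240);b,sb=bluec(s,285,175,320,205)
print(a,sa,a0,sa0,b,sb)
print("cap centroid",tri(a,b),tri(a0,b)); print("neck_mid",tri((267.9,218.1),(304.8,198.5)),tri((270.1,216.3),(304.9,196.5)))
for z in(.19,.2,.21): print(atz("side",b,z),atz("top",a0,z))
# pixel of tool tip check
o=status.get_obs()["position"]; print(proj("side",o),proj("top",o))
E
```

```text
[267.66666667 217.8       ] [263 213  10  10  75] [267.74285714 217.82857143] [263 213  10  10  70] [301.43956044 188.69230769] [297 184  10  10  91]
cap centroid [0.57019025 0.10405263 0.19411897] [0.57009292 0.1038307  0.19426109]
neck_mid [0.57722675 0.10616069 0.15729065] [0.57805704 0.09983222 0.16788342]
[0.57085213 0.11079074 0.19      ] [0.5725769  0.10365034 0.19      ]
[0.56447033 0.09511232 0.2       ] [0.57110517 0.10269156 0.2       ]
[0.55808853 0.07943389 0.21      ] [0.56963345 0.10173277 0.21      ]
[280.61422719 216.48818746] [341.37226215 267.40890294]
```

Emit:
jog_arm --pt "0 0 0 -0.04 0.03 0 0" --pt "0 0 0 -0.04 0.03 0 0" --pt "0 0 0 -0.04 0.03 0 0" --pt "0 0 0 -0.04 0.03 0 0" --pt "0 0 0.114 -0.035 0.023 0 0"

```text
clock: 3.18
position: [0.5714, 0.1057, 0.2564]
eef_rot: [3.142, 0.0, -2.944]
ft_force: [0.9, -0.2, 0.2]
finger_gap: -0.0
```

```bash
python3 - <<'E'
from h import *
im=snap("side","s3");tm=snap("top","t3")
plan([.572,.104,.225],.2-np.pi)
o=status.get_obs()["position"]; print(proj("side",o),proj("top",o),proj("side",[.572,.104,.205]))
f=lambda im,x,y,w,h:cv2.resize(im[y:y+h,x:x+w,::-1],(w*6,h*6),interpolation=cv2.INTER_CUBIC)
cv2.imwrite("pics/c3.png",np.hstack([f(im,270,140,65,80),f(tm,240,180,65,80)]))
E
```

```text
t 3.27 pos [0.5717 0.1068 0.2539] rot [-3.1413 -0.0036 -2.9419] F [ 0.04 -0.61 -1.22] gap 0.0
shift [ 0.0002 -0.0028  0.0289] rows 1 per row [ 0.0002 -0.0028  0.0289] turn [-0.0003 -0.0036 -0.0003]
[301.22346839 169.67345149] [264.15300581 214.67867655] [302.51488235 185.15517317]
```

View pics/c3.png

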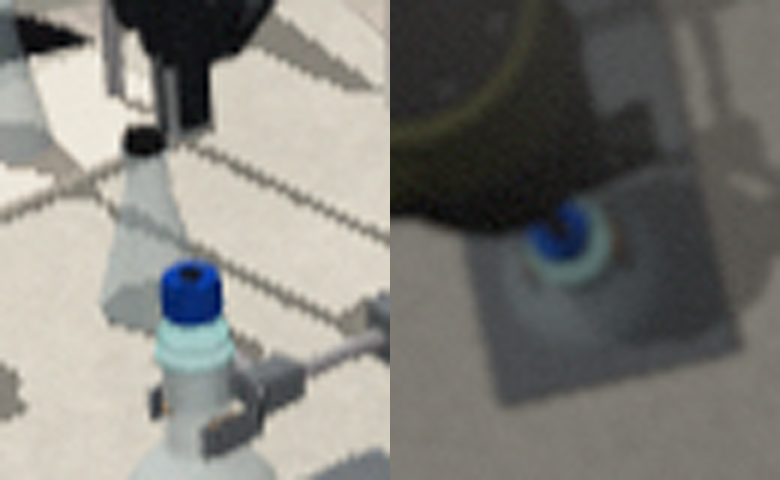

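The crop shows the shut fingertips at about side (301,162), directly above the cap top at (302,185). The tips look about 7 px higher than the reported TCP projects, so I'll go by touch and calibrate later against the bench. I'm now descending.

Emit:
jog_arm --pt "0 0 0 0 -0.002 0.015 0" --pt "0 0 0 0 0 0.012 0" --pt "0 0 0 0 0 0.006 0" --pt "0 0 0 0 0 0 0" --pt "0 0 0 0 0 0 0"

```text
clock: 3.9
position: [0.571, 0.1033, 0.2241]
eef_rot: [3.141, 0.001, -2.94]
ft_force: [-0.2, -0.4, -0.5]
finger_gap: 0.0
```

Emit:
jog_arm --pt "0 0 0 0 0 0.004 0" --pt "0 0 0 0 0 0.004 0" --pt "0 0 0 0 0 0 0"

```text
clock: 4.28
position: [0.5707, 0.1035, 0.2148]
eef_rot: [-3.142, -0.001, -2.94]
ft_force: [-0.1, 0.2, 0.1]
finger_gap: -0.0001
```

Emit:
jog_arm --pt "0 0 0 0 0 0.002 0" --pt "0 0 0 0 0 0.002 0" --pt "0 0 0 0 0 0 0"

```text
clock: 4.65
position: [0.5708, 0.1034, 0.2112]
eef_rot: [-3.142, -0.0, -2.94]
ft_force: [-0.9, 0.5, 0.1]
finger_gap: 0.0003
```

Emit:
jog_arm --pt "0 0 0 0 0 0.002 0" --pt "0 0 0 0 0 0.002 0" --pt "0 0 0 0 0 0 0"

```text
clock: 5.03
position: [0.5708, 0.1034, 0.2071]
eef_rot: [3.142, -0.0, -2.94]
ft_force: [0.0, 0.4, -0.2]
finger_gap: 0.0002
```

Emit:
jog_arm --pt "0 0 0 0 0 0.002 0" --pt "0 0 0 0 0 0 0"

```text
clock: 5.28
position: [0.5708, 0.1034, 0.2052]
eef_rot: [3.142, -0.0, -2.94]
ft_force: [-0.8, -0.2, 0.4]
finger_gap: -0.0004
```

Emit:
jog_arm --pt "0 0 0 0 0 0.002 0" --pt "0 0 0 0 0 0 0"

```text
clock: 5.52
position: [0.5708, 0.1035, 0.2032]
eef_rot: [3.142, -0.0, -2.94]
ft_force: [1.2, 1.0, -0.3]
finger_gap: -0.0002
```

Emit:
jog_arm --pt "0 0 0 0 0 0.002 0" --pt "0 0 0 0 0 0 0"

```text
clock: 5.78
position: [0.5708, 0.1035, 0.2012]
eef_rot: [3.142, -0.0, -2.94]
ft_force: [-0.6, -0.9, -0.5]
finger_gap: -0.0001
```

Emit:
jog_arm --pt "0 0 0 0 0 0.001 0" --pt "0 0 0 0 0 0 0"

```text
clock: 6.02
position: [0.5709, 0.1034, 0.2003]
eef_rot: [3.142, -0.0, -2.94]
ft_force: [0.3, -0.4, 0.4]
finger_gap: 0.0001
```

Emit:
jog_arm --pt "0 0 0 0 0 0.002 0" --pt "0 0 0 0 0 0 0"

```text
clock: 6.28
position: [0.5708, 0.1034, 0.1981]
eef_rot: [3.142, -0.0, -2.94]
ft_force: [0.0, -0.1, -0.3]
finger_gap: 0.0004
```

Emit:
jog_arm --pt "0 0 0 0 0 0.0015 0" --pt "0 0 0 0 0 0 0"

```text
clock: 6.52
position: [0.5708, 0.1034, 0.1967]
eef_rot: [3.142, -0.0, -2.94]
ft_force: [-0.5, 0.8, -0.4]
finger_gap: -0.0002
```

Emit:
jog_arm --pt "0 0 0 0 0 0.0015 0" --pt "0 0 0 0 0 0 0"

```text
clock: 6.78
position: [0.5708, 0.1034, 0.1952]
eef_rot: [3.142, -0.0, -2.94]
ft_force: [0.4, -0.7, 0.2]
finger_gap: 0.0003
```

```bash
python3 - <<'E'
from h import *
im=snap("side","s4"); print(bluec(im,285,175,320,205),status.get_obs()["position"],status.get_obs()["ft_force"])
o=status.get_obs()["position"];print(proj("side",o))
cv2.imwrite("pics/c4.png",cv2.resize(im[150:230,270:335,::-1],(520,640)[:2],interpolation=cv2.INTER_CUBIC)[:600])
E
```

```text
(array([301.48351648, 188.69230769]), array([297, 184,  10,  10,  91])) [0.57086771 0.1034357  0.19530065] [ 0.32184024 -1.01679199 -0.58469849]
[302.38660591 188.25953042]
```

View pics/c4.png

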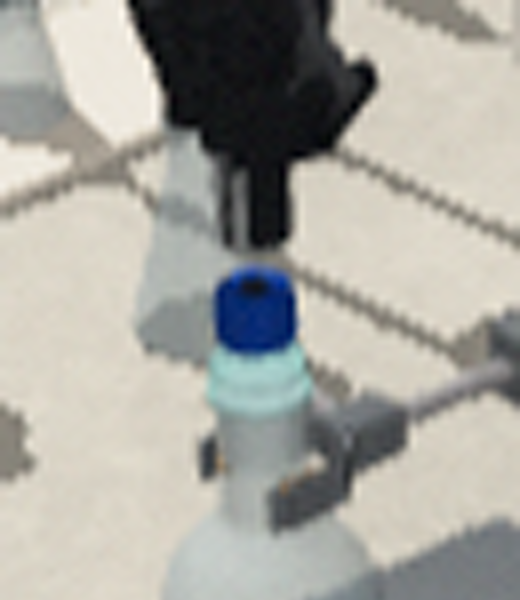

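The crop shows the fingertips at crop y≈248 and the centre of the cap top at about 283. That leaves roughly 13 mm of clearance, so the tips sit well above the reported TCP.

Emit:
jog_arm --pt "0 0 0 0 0 0.003 0" --pt "0 0 0 0 0 0.003 0" --pt "0 0 0 0 0 0 0"

```text
clock: 7.2
position: [0.5707, 0.1034, 0.1889]
eef_rot: [-3.142, -0.001, -2.94]
ft_force: [-0.1, 0.1, -0.1]
finger_gap: -0.0003
```

Emit:
jog_arm --pt "0 0 0 0 0 0.0015 0" --pt "0 0 0 0 0 0 0"

```text
clock: 7.45
position: [0.5708, 0.1035, 0.1878]
eef_rot: [3.141, -0.0, -2.94]
ft_force: [0.4, 0.2, 0.1]
finger_gap: 0.0001
```

Emit:
jog_arm --pt "0 0 0 0 0 0.0015 0" --pt "0 0 0 0 0 0 0"

```text
clock: 7.7
position: [0.5708, 0.1034, 0.1862]
eef_rot: [3.142, -0.0, -2.94]
ft_force: [-0.3, -0.5, -0.3]
finger_gap: 0.0003
```

Emit:
jog_arm --pt "0 0 0 0 0 0.0015 0" --pt "0 0 0 0 0 0 0"

```text
clock: 7.95
position: [0.5708, 0.1034, 0.1847]
eef_rot: [3.142, -0.0, -2.94]
ft_force: [0.1, 0.1, -0.6]
finger_gap: -0.0002
```

Emit:
jog_arm --pt "0 0 0 0 0 0.0015 0" --pt "0 0 0 0 0 0 0"

```text
clock: 8.2
position: [0.5708, 0.1034, 0.1832]
eef_rot: [3.142, -0.0, -2.94]
ft_force: [1.1, -0.4, -0.2]
finger_gap: -0.0001
```

Emit:
jog_arm --pt "0 0 0 0 0 0.0015 0" --pt "0 0 0 0 0 0 0"

```text
clock: 8.45
position: [0.5708, 0.1035, 0.1817]
eef_rot: [3.142, -0.0, -2.94]
ft_force: [-0.0, 0.6, -0.3]
finger_gap: 0.0001
```

Emit:
jog_arm --pt "0 0 0 0 0 0.001 0" --pt "0 0 0 0 0 0 0"

```text
clock: 8.7
position: [0.5709, 0.1035, 0.1808]
eef_rot: [3.142, -0.0, -2.94]
ft_force: [1.0, -0.1, -1.0]
finger_gap: 0.0002
```

Emit:
jog_arm --pt "0 0 0 0 0 0.001 0" --pt "0 0 0 0 0 0 0"

```text
clock: 8.95
position: [0.571, 0.1034, 0.1805]
eef_rot: [3.142, 0.001, -2.94]
ft_force: [-0.7, 0.1, 3.4]
finger_gap: 0.0002
```

Contact is at a TCP reading of about 0.1806. Now I'll press gently.

Emit:
jog_arm --pt "0 0 0 0 0 0.001 0" --pt "0 0 0 0 0 0 0"

```text
clock: 9.2
position: [0.5712, 0.1034, 0.1803]
eef_rot: [-3.142, 0.002, -2.94]
ft_force: [-2.8, 0.5, 6.3]
finger_gap: -0.0001
```

Emit:
jog_arm --pt "0 0 0 0 0 0.001 0" --pt "0 0 0 0 0 0 0"

```text
clock: 9.45
position: [0.5712, 0.1034, 0.1795]
eef_rot: [-3.142, 0.002, -2.94]
ft_force: [-2.5, 0.2, 6.9]
finger_gap: -0.0004
```

Emit:
jog_arm --pt "0 0 0 0 0 0.001 0" --pt "0 0 0 0 0 0 0"

```text
clock: 9.7
position: [0.5712, 0.1034, 0.1786]
eef_rot: [-3.142, 0.002, -2.94]
ft_force: [-3.4, 0.7, 6.9]
finger_gap: -0.0002
```

Emit:
jog_arm --pt "0 0 0 0 0 0.001 0" --pt "0 0 0 0 0 0 0"

```text
clock: 9.95
position: [0.5712, 0.1034, 0.1776]
eef_rot: [-3.142, 0.002, -2.94]
ft_force: [-3.4, 0.6, 7.4]
finger_gap: -0.0001
```

Emit:
jog_arm --pt "0 0 0 0 0 0.001 0" --pt "0 0 0 0 0 0 0"

```text
clock: 10.2
position: [0.5712, 0.1034, 0.1766]
eef_rot: [-3.142, 0.002, -2.94]
ft_force: [-2.9, -0.2, 7.4]
finger_gap: -0.0001
```

Emit:
jog_arm --pt "0 0 0 0 0 0.001 0" --pt "0 0 0 0 0 0 0"

```text
clock: 10.45
position: [0.5712, 0.1034, 0.1756]
eef_rot: [-3.142, 0.002, -2.94]
ft_force: [-3.5, 0.4, 7.1]
finger_gap: -0.0002
```

Emit:
jog_arm --pt "0 0 0 0 0 0.001 0" --pt "0 0 0 0 0 0 0"

```text
clock: 10.7
position: [0.5712, 0.1034, 0.1745]
eef_rot: [-3.142, 0.002, -2.94]
ft_force: [-3.5, 0.6, 7.3]
finger_gap: 0.0002
```

Emit:
jog_arm --pt "0 0 0 0 0 0.001 0" --pt "0 0 0 0 0 0 0"

```text
clock: 10.95
position: [0.5713, 0.1034, 0.1744]
eef_rot: [-3.141, 0.003, -2.94]
ft_force: [-3.3, -0.3, 10.9]
finger_gap: -0.0001
```

Emit:
jog_arm --pt "0 0 0 0 0 0.001 0" --pt "0 0 0 0 0 0 0" --pt "0 0 0 0 0 0 0"

```text
clock: 11.32
position: [0.5714, 0.1034, 0.1744]
eef_rot: [-3.141, 0.004, -2.939]
ft_force: [-5.6, 0.7, 13.1]
finger_gap: 0.0002
```

Emit:
jog_arm --pt "0 0 0 0 0 -0.005 0" --pt "0 0 0 0 0 -0.02 0" --pt "0 0 0 0 0 -0.06 0" --pt "0 0 0 0 0 0 0"

```text
clock: 11.82
position: [0.5729, 0.1033, 0.2628]
eef_rot: [3.141, 0.01, -2.94]
ft_force: [-0.2, -0.1, 0.2]
finger_gap: 0.0
```

```bash
python3 - <<'E'
from h import *
im=snap("side","s5"); print(bluec(im,285,170,320,210))
plan([.50,-.06,.06])
tm=cv2.imread("pics/top0.png")
# clip in tray: saturation/redness mask, upsample
c=tm.astype(float); red=c[...,2]-np.maximum(c[...,0],c[...,1]); reg=red[228:264,368:408]
ys,xs=np.nonzero(reg>25); P=np.array([atz("top",(x+368,y+228),.02)[:2] for x,y in zip(xs,ys)])
w=reg[ys,xs]
# fit template: rotate & look: tab strip axis
from scipy.optimize import minimize
def tmpl(px,py):
    tab=(px>-49)&(px<-23)&(abs(py)<6)
    r=np.hypot(px,py); ring=(r<25)&(r>12)&~((px>0)&(abs(py)<12))
    return (tab|ring).astype(float)
gx,gy=np.meshgrid(np.arange(368,408,.25),np.arange(228,264,.25))
o,_=ray("top",(0,0)); K,R,t=cal("top")
d=(R.T@np.linalg.inv(K)@np.stack([gx.ravel(),gy.ravel(),np.ones(gx.size)]));X=o[:,None]+d*(.018-o[2])/d[2]
im1=cv2.resize(np.clip(reg,0,80),None,fx=4,fy=4,interpolation=cv2.INTER_LINEAR).ravel()
im1=im1-im1.mean(); best=[]
X=X[:2]*1000
for yaw in np.arange(-.3,.7,.05):
  for cx in np.arange(485,535,2):
    for cy in np.arange(-255,-220,2):
      dx,dy=X[0]-cx,X[1]-cy; c,s=np.cos(yaw),np.sin(yaw)
      m=tmpl(c*dx+s*dy,-s*dx+c*dy); m=m-m.mean(); best.append((m@im1/np.sqrt(m@m+1e-9),yaw,cx,cy))
best.sort(reverse=True); print([tuple(np.round(b,3)) for b in best[:5]])
E
```

```text
(array([301.53846154, 190.62637363]), array([297, 186,  10,  10,  91]))
t 11.88 pos [0.572  0.1036 0.2595] rot [ 3.1405  0.0054 -2.9401] F [-0.39  0.66 -1.05] gap 0.0001
shift [ 0.1043 -0.1461  0.1988] rows 4 per row [ 0.0261 -0.0365  0.0497] turn None
[(np.float64(1640.618), np.float64(0.2), np.float64(519.0), np.float64(-235.0)), (np.float64(1639.56), np.float64(0.15), np.float64(519.0), np.float64(-235.0)), (np.float64(1622.427), np.float64(0.2), np.float64(517.0), np.float64(-235.0)), (np.float64(1617.193), np.float64(0.15), np.float64(517.0), np.float64(-235.0)), (np.float64(1608.118), np.float64(0.15), np.float64(521.0), np.float64(-235.0))]
```

The cap dropped 1.9 px (6 mm) and the stop was rigid at a TCP reading of 0.1744, so the adapter is home. Next I'll touch the bench to calibrate the tip height.

Emit:
jog_arm --pt "0 0 0 0.035 -0.049 0 0" --pt "0 0 0 0.035 -0.049 0 0" --pt "0 0 0 0.035 -0.048 0 0" --pt "0 0 0 0 0 0.05 0" --pt "0 0 0 0 0 0.05 0"

```text
clock: 12.5
position: [0.4969, -0.0613, 0.1546]
eef_rot: [3.141, 0.001, -2.941]
ft_force: [1.0, -0.1, -1.2]
finger_gap: 0.0005
```

Emit:
jog_arm --pt "0 0 0 0 0 0.05 0" --pt "0 0 0 0 0 0.05 0" --pt "0 0 0 0 0 0.04 0" --pt "0 0 0 0 0 0 0"

```text
clock: 13.0
position: [0.4943, -0.0611, 0.0123]
eef_rot: [3.141, -0.008, -2.94]
ft_force: [0.6, 0.5, 0.2]
finger_gap: -0.0003
```

Emit:
jog_arm --pt "0 0 0 0 0 0.004 0" --pt "0 0 0 0 0 0 0" --pt "0 0 0 0 0 0 0"

```text
clock: 13.38
position: [0.4981, -0.0605, 0.0133]
eef_rot: [3.142, 0.002, -2.94]
ft_force: [-0.3, -0.5, 0.6]
finger_gap: 0.0001
```

Emit:
jog_arm --pt "0 0 0 0 0 0.004 0" --pt "0 0 0 0 0 0 0"

```text
clock: 13.62
position: [0.497, -0.0606, 0.0076]
eef_rot: [3.141, -0.001, -2.94]
ft_force: [-0.3, 0.0, 0.3]
finger_gap: 0.0002
```

Emit:
jog_arm --pt "0 0 0 0 0 0.003 0" --pt "0 0 0 0 0 0 0"

```text
clock: 13.88
position: [0.497, -0.0606, 0.0045]
eef_rot: [3.141, -0.001, -2.94]
ft_force: [-0.7, 0.1, -0.8]
finger_gap: 0.0001
```

Emit:
jog_arm --pt "0 0 0 0 0 0.003 0" --pt "0 0 0 0 0 0 0"

```text
clock: 14.12
position: [0.497, -0.0606, 0.0015]
eef_rot: [3.141, -0.001, -2.94]
ft_force: [0.1, -0.0, 0.3]
finger_gap: -0.0004
```

Emit:
jog_arm --pt "0 0 0 0 0 0.003 0" --pt "0 0 0 0 0 0 0"

```text
clock: 14.38
position: [0.497, -0.0606, -0.0015]
eef_rot: [3.141, -0.001, -2.94]
ft_force: [0.2, 0.0, 0.0]
finger_gap: 0.0001
```

Emit:
jog_arm --pt "0 0 0 0 0 0.003 0" --pt "0 0 0 0 0 0 0"

```text
clock: 14.62
position: [0.497, -0.0606, -0.0044]
eef_rot: [3.141, -0.001, -2.94]
ft_force: [-0.2, -0.9, 0.8]
finger_gap: 0.0001
```

Emit:
jog_arm --pt "0 0 0 0 0 0.003 0" --pt "0 0 0 0 0 0 0"

```text
clock: 14.88
position: [0.497, -0.0606, -0.0075]
eef_rot: [3.141, -0.001, -2.94]
ft_force: [-0.0, -0.2, 0.2]
finger_gap: -0.0001
```

Emit:
jog_arm --pt "0 0 0 0 0 0.002 0" --pt "0 0 0 0 0 0 0"

```text
clock: 15.12
position: [0.4972, -0.0606, -0.0093]
eef_rot: [3.141, -0.0, -2.94]
ft_force: [0.5, -0.0, -0.8]
finger_gap: 0.0003
```

The TCP reading clearly carries a tip offset of more than 9 mm. I'll keep feeling downwards.

Emit:
jog_arm --pt "0 0 0 0 0 0.002 0" --pt "0 0 0 0 0 0 0"

```text
clock: 15.38
position: [0.4971, -0.0606, -0.0113]
eef_rot: [3.141, -0.0, -2.94]
ft_force: [-0.1, 0.7, 0.5]
finger_gap: -0.0002
```

Emit:
jog_arm --pt "0 0 0 0 0 0.002 0" --pt "0 0 0 0 0 0 0"

```text
clock: 15.62
position: [0.4971, -0.0606, -0.0133]
eef_rot: [3.141, -0.0, -2.94]
ft_force: [-0.0, -0.4, -0.6]
finger_gap: -0.0001
```

Emit:
jog_arm --pt "0 0 0 0 0 0.002 0" --pt "0 0 0 0 0 0 0"

```text
clock: 15.88
position: [0.4971, -0.0606, -0.0153]
eef_rot: [3.141, -0.0, -2.94]
ft_force: [0.2, -0.1, -0.4]
finger_gap: 0.0003
```

Emit:
jog_arm --pt "0 0 0 0 0 0.002 0" --pt "0 0 0 0 0 0 0"

```text
clock: 16.12
position: [0.4971, -0.0606, -0.0173]
eef_rot: [3.141, -0.0, -2.94]
ft_force: [0.6, -0.2, 0.0]
finger_gap: -0.0001
```

Emit:
jog_arm --pt "0 0 0 0 0 0.0015 0" --pt "0 0 0 0 0 0 0"

```text
clock: 16.38
position: [0.4972, -0.0606, -0.0188]
eef_rot: [3.141, -0.0, -2.94]
ft_force: [-0.5, -0.7, -0.2]
finger_gap: -0.0002
```

Emit:
jog_arm --pt "0 0 0 0 0 0.0015 0" --pt "0 0 0 0 0 0 0"

```text
clock: 16.62
position: [0.4972, -0.0606, -0.0202]
eef_rot: [3.141, -0.0, -2.94]
ft_force: [-0.0, -0.0, 0.8]
finger_gap: 0.0003
```

Emit:
jog_arm --pt "0 0 0 0 0 0.0015 0" --pt "0 0 0 0 0 0 0"

```text
clock: 16.88
position: [0.4972, -0.0606, -0.0218]
eef_rot: [3.141, -0.0, -2.94]
ft_force: [-0.3, 0.2, 0.8]
finger_gap: -0.0
```

Emit:
jog_arm --pt "0 0 0 0 0 0.0015 0" --pt "0 0 0 0 0 0 0"

```text
clock: 17.12
position: [0.4972, -0.0606, -0.0233]
eef_rot: [3.141, -0.0, -2.94]
ft_force: [0.1, -0.7, 0.7]
finger_gap: 0.0001
```

Emit:
jog_arm --pt "0 0 0 0 0 0.001 0" --pt "0 0 0 0 0 0 0"

```text
clock: 17.38
position: [0.4972, -0.0606, -0.0242]
eef_rot: [3.142, -0.0, -2.94]
ft_force: [0.2, 0.5, 1.4]
finger_gap: -0.0006
```

Emit:
jog_arm --pt "0 0 0 0 0 0.001 0" --pt "0 0 0 0 0 0 0"

```text
clock: 17.62
position: [0.4974, -0.0606, -0.0247]
eef_rot: [-3.142, 0.0, -2.94]
ft_force: [-1.0, 1.2, 3.4]
finger_gap: -0.0001
```

Emit:
jog_arm --pt "0 0 0 0 0 0.001 0" --pt "0 0 0 0 0 0 0"

```text
clock: 17.88
position: [0.4974, -0.0606, -0.0248]
eef_rot: [-3.141, 0.0, -2.939]
ft_force: [-5.5, 1.9, 10.5]
finger_gap: -0.0002
```

Emit:
jog_arm --pt "0 0 0 0 0 0.001 0" --pt "0 0 0 0 0 0 0"

```text
clock: 18.12
position: [0.4975, -0.0607, -0.0248]
eef_rot: [-3.141, 0.0, -2.939]
ft_force: [-9.9, 2.6, 16.2]
finger_gap: 0.0001
```

The bench is at a reading of −0.0247, so true tip height is the reading plus 24.7 mm. That puts the cap top at 199.1 mm and the rim at 164.1 mm, and the clip's underside should end at about 154.6 mm. Now to the clip.

Emit:
jog_arm --pt "0 0 0 0 0 -0.05 0.5" --pt "0 0 0 0 0 -0.05 0.5" --pt "0 0 0 0 0.05 0 0.5" --pt "0 0 0 0 0.05 0 0.5" --pt "0 0 0 0 0 0 0.5"

```text
clock: 18.75
position: [0.4769, 0.0399, 0.0729]
eef_rot: [3.141, 0.001, -2.936]
ft_force: [0.0, -0.4, -0.4]
finger_gap: 0.0426
```

```bash
python3 - <<'E'
from h import *
plan([.4826,-.2416,.03],.18-np.pi)
E
```

```text
t 18.75 pos [0.4769 0.0399 0.0729] rot [ 3.1407e+00  7.0000e-04 -2.9358e+00] F [ 0.01 -0.44 -0.41] gap 0.0426
shift [ 0.0519 -0.2767  0.0426] rows 5 per row [ 0.0104 -0.0553  0.0085] turn [0.0009 0.0006 0.0258]
```

Wrong sign on that sideways move, but it did no harm. I'll correct it.

Emit:
jog_arm --pt "0 0 0.02 0.012 -0.055 0 0.5" --pt "0 0 0 0.012 -0.055 0 0.5" --pt "0 0 0 0.012 -0.055 0 0.5" --pt "0 0 0 0.011 -0.055 0 0.5" --pt "0 0 0 0.011 -0.055 0 0.5"

```text
clock: 19.38
position: [0.4705, -0.2462, 0.0728]
eef_rot: [-3.141, 0.0, -2.96]
ft_force: [0.0, 0.7, -0.2]
finger_gap: 0.0425
```

Emit:
jog_arm --pt "0 0 0 0 0 0.02 0.5" --pt "0 0 0 0 0 0 0.5" --pt "0 0 0 0 0 0 0.5"

```text
clock: 19.75
position: [0.4712, -0.2437, 0.0534]
eef_rot: [-3.141, 0.0, -2.959]
ft_force: [0.1, 1.0, -0.1]
finger_gap: 0.0429
```

```bash
python3 - <<'E'
from h import *
im=snap("side","s6");tm=snap("top","t6")
plan([.4826,-.2416,.01],.18-np.pi)
o=status.get_obs()["position"]+[0,0,.0247]
tab=[.4826,-.2416,.013]; print("tip",proj("side",o),proj("top",o),"tab",proj("side",tab),proj("top",tab))
f=lambda im,x,y,w,h:cv2.resize(im[y:y+h,x:x+w,::-1],(w*6,h*6),interpolation=cv2.INTER_CUBIC)
cv2.imwrite("pics/c6.png",np.hstack([f(im,305,265,75,75),f(tm,355,220,55,75)]))
E
```

```text
t 19.85 pos [ 0.4717 -0.2433  0.0539] rot [-3.1409e+00  1.3000e-03 -2.9586e+00] F [-0.1  -0.38 -0.06] gap 0.0428
shift [-0.011  -0.0003  0.0439] rows 1 per row [-0.011  -0.0003  0.0439] turn [-0.0006  0.0013  0.003 ]
tip [324.44826196 302.32022368] [391.54621275 255.39322934] tab [328.55747313 319.5965245 ] [388.43535349 253.54436463]
```

View pics/c6.png

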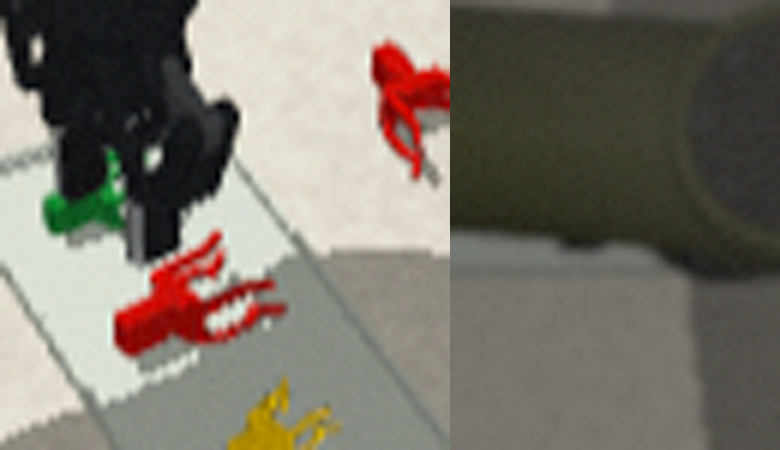

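In the side view the tab centre is at (328.8,319), matching the predicted (328.6,319.6). The two fingertips are at (331,307) and (318,297), so their midpoint also matches the prediction with the 24.7 mm offset. I'm descending.

Emit:
jog_arm --pt "0 0 0 -0.011 0 0 0.5" --pt "0 0 0 0 0 0.035 0.5" --pt "0 0 0 0 0 0.028 0.5" --pt "0 0 0 0 0 0 0.5" --pt "0 0 0 0 0 0 0.5"

```text
clock: 20.48
position: [0.4831, -0.2418, -0.0085]
eef_rot: [-3.14, 0.001, -2.959]
ft_force: [-0.3, -0.1, 0.0]
finger_gap: 0.0427
```

Emit:
jog_arm --pt "0 0 0 0 0 0.005 0.5" --pt "0 0 0 0 0 0 0.5" --pt "0 0 0 0 0 0 0.5"

```text
clock: 20.85
position: [0.482, -0.2417, -0.0147]
eef_rot: [-3.141, 0.001, -2.96]
ft_force: [-0.1, 0.3, -0.4]
finger_gap: 0.0425
```

Emit:
jog_arm --pt "0 0 0 0 0 0.005 0.5" --pt "0 0 0 0 0 0 0.5"

```text
clock: 21.1
position: [0.4814, -0.2415, -0.0207]
eef_rot: [3.141, -0.001, -2.96]
ft_force: [-0.5, -0.8, -0.6]
finger_gap: 0.0427
```

Emit:
jog_arm --pt "0 0 0 0 0 0 0.3" --pt "0 0 0 0 0 0 0" --pt "0 0 0 0 0 0 0" --pt "0 0 0 0 0 0 0" --pt "0 0 0 0 0 0 0"

```text
clock: 21.72
position: [0.482, -0.2417, -0.0199]
eef_rot: [-3.141, 0.0, -2.96]
ft_force: [0.6, -0.1, 2.3]
finger_gap: 0.0103
```

Emit:
jog_arm --pt "0 0 0 0 0 -0.01 0" --pt "0 0 0 0 0 -0.03 0" --pt "0 0 0 0 0 -0.05 0" --pt "0 0 0 0 0 -0.05 0" --pt "0 0 0 0 0 0 0"

```text
clock: 22.35
position: [0.4842, -0.2425, 0.1257]
eef_rot: [-3.138, 0.008, -2.96]
ft_force: [-0.1, 0.4, -0.5]
finger_gap: 0.0103
```

Emit:
jog_arm --pt "0 0 0 0 0 -0.03 0" --pt "0 0 0 0 0 0 0" --pt "0 0 0 0 0 0 0"

```text
clock: 22.72
position: [0.4815, -0.2414, 0.149]
eef_rot: [3.141, -0.001, -2.96]
ft_force: [-0.4, 0.1, 0.3]
finger_gap: 0.0103
```

```bash
python3 - <<'E'
from h import *
im=snap("side","s7");tm=snap("top","t7")
ax=np.array([.572,.104]); yaw=.2
u=np.array([np.cos(yaw),np.sin(yaw)])
pre=ax-u*(.037+.07)
plan([*pre,.1317],yaw-np.pi)
o=status.get_obs()["position"]; print("tip",proj("side",o+[0,0,.0247]),proj("side",o+[.037*np.cos(.18),.037*np.sin(.18),.0229]))
x,y=proj("side",o).astype(int)
cv2.imwrite("pics/c7.png",cv2.resize(im[y-60:y+30,x-45:x+75,::-1],(720,540),interpolation=cv2.INTER_CUBIC)); print(x-45,y-60)
E
```

```text
t 22.82 pos [ 0.4813 -0.2414  0.1486] rot [ 3.1405e+00 -1.8000e-03 -2.9598e+00] F [-0.77  0.16 -0.16] gap 0.0107
shift [-0.0447  0.3214  0.0172] rows 6 per row [-0.0074  0.0536  0.0029] turn [ 0.0011 -0.0017 -0.0182]
tip [326.91074104 271.06839904] [339.31883946 265.69342824]
282 219
```

View pics/c7.png

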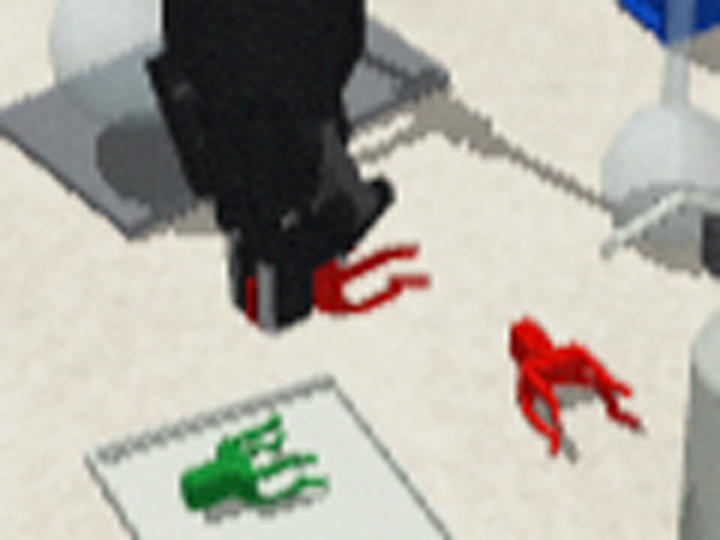

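The crop shows the red clip held by its tab, level, with the forks to the right at (415,265), clear of the tray. I'm moving to the pre-insertion pose 70 mm from the axis.

Emit:
jog_arm --pt "0 0 0 -0.007 0.054 0 0" --pt "0 0 0 -0.007 0.054 0 0" --pt "0 0 0 -0.007 0.054 0 0" --pt "0 0 0 -0.008 0.054 0 0" --pt "0 0 0 -0.008 0.053 0 0"

```text
clock: 23.45
position: [0.4689, 0.0312, 0.1492]
eef_rot: [3.142, -0.001, -2.96]
ft_force: [0.5, 0.7, -0.9]
finger_gap: 0.0109
```

Emit:
jog_arm --pt "0 0 0 -0.008 0.053 0 0" --pt "0 0 -0.018 0 0 0.017 0" --pt "0 0 0 0 0 0 0" --pt "0 0 0 0 0 0 0"

```text
clock: 23.95
position: [0.468, 0.082, 0.1329]
eef_rot: [-3.141, -0.0, -2.944]
ft_force: [-0.3, 0.4, 0.3]
finger_gap: 0.0106
```

```bash
python3 - <<'E'
from h import *
im=snap("side","s8");tm=snap("top","t8")
ax=np.array([.572,.104]); yaw=.2
u=np.array([np.cos(yaw),np.sin(yaw)])
plan([*(ax-u*(.037+.07)),.1317],yaw-np.pi)
print(bluec(tm,250,195,290,240)[0],bluec(im,285,175,320,205)[0])
print("axis rim px",proj("side",[*ax,.164]),proj("top",[*ax,.199]))
f=lambda im,x,y,w,h,s:cv2.resize(im[y:y+h,x:x+w,::-1],(w*s,h*s),interpolation=cv2.INTER_CUBIC)
cv2.imwrite("pics/c8.png",np.hstack([f(im,265,165,65,70,6),f(tm,240,190,65,70,6)]))
E
```

```text
t 24.05 pos [0.4682 0.0822 0.1334] rot [-3.1416e+00  6.0000e-04 -2.9437e+00] F [-0.59 -0.66 -0.03] gap 0.0103
shift [0.001  0.0007 0.0017] rows 1 per row [0.001  0.0007 0.0017] turn [-0.      0.0006 -0.0021]
[268.18604651 216.65116279] [301.53846154 190.62637363]
axis rim px [303.15100992 197.36029068] [267.29294896 217.56464022]
```

View pics/c8.png

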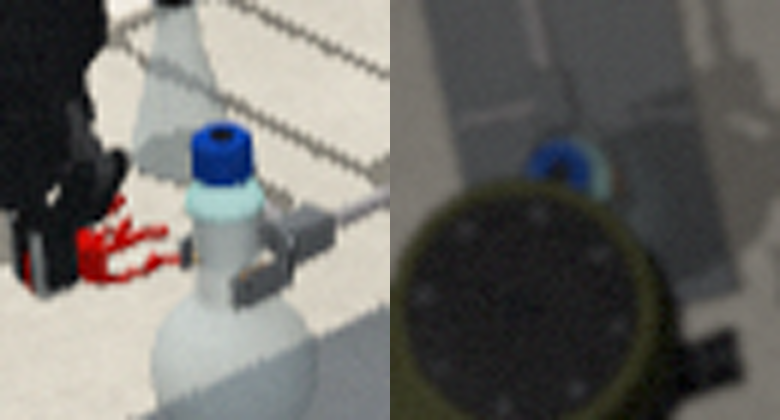

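The side crop shows the clip's forks at (130,250) level with and left of the neck (225,220), and the cap home. Positions agree with the plan, so I'll correct the height and then approach.

Emit:
jog_arm --pt "0 0 0 0 0.0007 0.0017 0" --pt "0 0 0 0 0 0 0" --pt "0 0 0 0 0 0 0"

```text
clock: 24.42
position: [0.4678, 0.0838, 0.1313]
eef_rot: [3.141, 0.0, -2.942]
ft_force: [0.1, -0.2, -0.5]
finger_gap: 0.0108
```

```bash
python3 - <<'E'
from h import *
a=(267.74,217.83);b=(301.54,190.63)
for z in (.186,.188,.190): print("side",atz("side",b,z))
for z in(.190,.195,.199): print("top",atz("top",a,z+.006))
plan([.4669,.0827,.1317],.2-np.pi)
E
```

```text
side [0.56925411 0.10689275 0.186     ]
side [0.56798815 0.10378255 0.188     ]
side [0.56672219 0.10067234 0.19      ]
top [0.5716901  0.10308286 0.196     ]
top [0.57095425 0.10260344 0.201     ]
top [0.57036557 0.10221991 0.205     ]
t 24.43 pos [0.4678 0.0838 0.1313] rot [ 3.1414e+00  1.0000e-04 -2.9421e+00] F [ 0.06 -0.15 -0.51] gap 0.0108
shift [ 0.0011 -0.0009 -0.0004] rows 1 per row [ 0.0011 -0.0009 -0.0004] turn [ 0.0002  0.0001 -0.0005]
```

Emit:
jog_arm --pt "0 0 0 -0.01 -0.0009 -0.0004 0" --pt "0 0 0 -0.01 0 0 0" --pt "0 0 0 -0.01 0 0 0" --pt "0 0 0 0 0 0 0" --pt "0 0 0 0 0 0 0"

```text
clock: 25.05
position: [0.4973, 0.0889, 0.1314]
eef_rot: [-3.141, -0.001, -2.942]
ft_force: [-0.2, 0.5, -0.2]
finger_gap: 0.0106
```

Emit:
jog_arm --pt "0 0 0 -0.004 0 0 0" --pt "0 0 0 -0.004 0 0 0" --pt "0 0 0 0 0 0 0"

```text
clock: 25.42
position: [0.5053, 0.0906, 0.1315]
eef_rot: [3.142, -0.0, -2.942]
ft_force: [0.3, 0.8, -0.4]
finger_gap: 0.0105
```

Emit:
jog_arm --pt "0 0 0 -0.003 0 0 0" --pt "0 0 0 0 0 0 0" --pt "0 0 0 0 0 0 0"

```text
clock: 25.8
position: [0.5081, 0.0911, 0.1315]
eef_rot: [3.142, -0.0, -2.942]
ft_force: [-1.1, -0.6, -0.2]
finger_gap: 0.0108
```

Emit:
jog_arm --pt "0 0 0 -0.003 0 0 0" --pt "0 0 0 0 0 0 0"

```text
clock: 26.05
position: [0.5101, 0.0914, 0.1309]
eef_rot: [-3.141, -0.003, -2.942]
ft_force: [-4.8, -1.4, -1.1]
finger_gap: 0.0103
```

Emit:
jog_arm --pt "0 0 0 -0.003 0 0 0" --pt "0 0 0 0 0 0 0"

```text
clock: 26.3
position: [0.513, 0.092, 0.1311]
eef_rot: [-3.141, -0.003, -2.942]
ft_force: [-5.3, -1.9, 0.2]
finger_gap: 0.0109
```

Emit:
jog_arm --pt "0 0 0 -0.003 0 0 0" --pt "0 0 0 0 0 0 0"

```text
clock: 26.55
position: [0.516, 0.0926, 0.1309]
eef_rot: [-3.141, -0.003, -2.942]
ft_force: [-4.4, -0.5, -0.2]
finger_gap: 0.0104
```

Emit:
jog_arm --pt "0 0 0 -0.002 0 0 0" --pt "0 0 0 0 0 0 0"

```text
clock: 26.8
position: [0.5184, 0.0931, 0.1315]
eef_rot: [-3.141, -0.001, -2.942]
ft_force: [-5.1, -1.9, 0.0]
finger_gap: 0.0107
```

The push is steady at about 5 N straight along the approach, with almost no side force. I'll carry on.

Emit:
jog_arm --pt "0 0 0 -0.002 0 0 0" --pt "0 0 0 0 0 0 0"

```text
clock: 27.05
position: [0.5213, 0.0938, 0.1314]
eef_rot: [3.141, 0.001, -2.942]
ft_force: [-1.2, -1.9, 1.8]
finger_gap: 0.0103
```

Emit:
jog_arm --pt "0 0 0 -0.002 0 0 0" --pt "0 0 0 0 0 0 0"

```text
clock: 27.3
position: [0.5241, 0.0945, 0.1322]
eef_rot: [3.141, 0.003, -2.942]
ft_force: [4.8, 0.5, -2.4]
finger_gap: 0.01
```

Emit:
jog_arm --pt "0 0 0 -0.002 0 0 0" --pt "0 0 0 0 0 0 0"

```text
clock: 27.55
position: [0.5258, 0.0948, 0.132]
eef_rot: [3.141, 0.002, -2.942]
ft_force: [5.7, 0.3, -2.6]
finger_gap: 0.0104
```

Emit:
jog_arm --pt "0 0 0 -0.002 0 0 0" --pt "0 0 0 0 0 0 0"

```text
clock: 27.8
position: [0.5273, 0.0951, 0.1317]
eef_rot: [3.141, 0.001, -2.942]
ft_force: [5.2, 0.1, -1.2]
finger_gap: 0.0105
```

It has snapped past: the clip is now pulling itself in (+5 N). I'll continue to the stop.

Emit:
jog_arm --pt "0 0 0 -0.002 0 0 0" --pt "0 0 0 0 0 0 0"

```text
clock: 28.05
position: [0.529, 0.0954, 0.1317]
eef_rot: [3.141, 0.0, -2.942]
ft_force: [3.9, 0.5, 0.3]
finger_gap: 0.0104
```

Emit:
jog_arm --pt "0 0 0 -0.002 0 0 0" --pt "0 0 0 0 0 0 0"

```text
clock: 28.3
position: [0.5307, 0.0957, 0.1315]
eef_rot: [3.141, -0.0, -2.942]
ft_force: [2.6, 0.3, 0.2]
finger_gap: 0.0103
```

Emit:
jog_arm --pt "0 0 0 -0.0015 0 0 0" --pt "0 0 0 0 0 0 0"

```text
clock: 28.55
position: [0.5318, 0.0959, 0.1314]
eef_rot: [3.142, -0.001, -2.942]
ft_force: [0.1, -0.5, -0.3]
finger_gap: 0.0103
```

Emit:
jog_arm --pt "0 0 0 -0.0015 0 0 0" --pt "0 0 0 0 0 0 0"

```text
clock: 28.8
position: [0.5322, 0.0959, 0.1314]
eef_rot: [-3.141, -0.004, -2.942]
ft_force: [-6.4, -0.3, 2.8]
finger_gap: 0.0102
```

Emit:
jog_arm --pt "0 0 0 -0.0015 0 0 0" --pt "0 0 0 0 0 0 0" --pt "0 0 0 0 0 0 0"

```text
clock: 29.18
position: [0.5324, 0.0959, 0.1314]
eef_rot: [-3.141, -0.006, -2.941]
ft_force: [-13.7, -0.6, 4.8]
finger_gap: 0.0103
```

Emit:
jog_arm --pt "0 0 0 0.002 0 0 0" --pt "0 0 0 0 0 0 0" --pt "0 0 0 0 0 0 0"

```text
clock: 29.55
position: [0.5322, 0.0959, 0.1313]
eef_rot: [-3.141, -0.002, -2.942]
ft_force: [-6.1, -0.6, 2.2]
finger_gap: 0.0108
```

```bash
python3 - <<'E'
from h import *
im=snap("side","s9"); print(status.get_obs()["position"],status.get_obs()["ft_force"],bluec(im,285,175,320,205))
cv2.imwrite("pics/c9.png",cv2.resize(im[165:235,265:335,::-1],(560,560),interpolation=cv2.INTER_CUBIC))
E
```

```text
[0.53219934 0.09591036 0.13135461] [-6.17570153 -0.81387785  1.18374106] (array([303.82926829, 191.7804878 ]), array([299, 186,   8,  10,  41]))
```

View pics/c9.png

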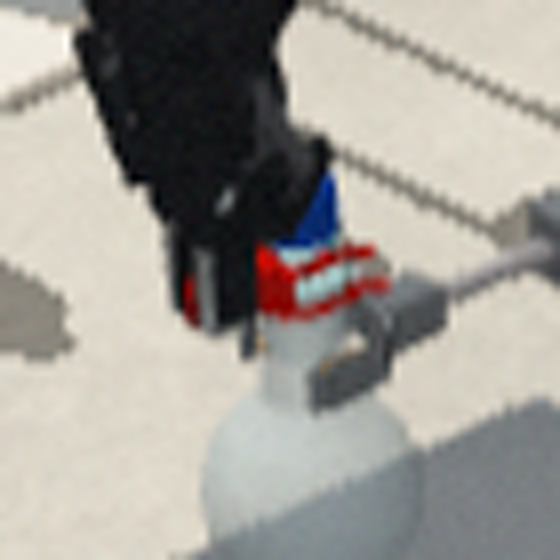

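The crop shows the red clip round the joint below the blue cap, level, with the upper and lower forks either side of the rim and collar. The stop is rigid, since 14 N gave no further travel. I'll unload, open and back out.

Emit:
jog_arm --pt "0 0 0 0.0013 0 0 0" --pt "0 0 0 0 0 0 0" --pt "0 0 0 0 0 0 0.5" --pt "0 0 0 0 0 0 0.5" --pt "0 0 0 0 0 0 0.5"

```text
clock: 30.22
position: [0.532, 0.096, 0.1317]
eef_rot: [3.141, 0.0, -2.942]
ft_force: [0.1, 0.7, -1.2]
finger_gap: 0.0426
```

Emit:
jog_arm --pt "0 0 0 0 0 0 0.5" --pt "0 0 0 0.01 0 0 0.5" --pt "0 0 0 0.02 0 0 0.5" --pt "0 0 0 0.03 0 0 0.5" --pt "0 0 0 0.04 0 0 0.5"

```text
clock: 30.85
position: [0.4326, 0.0756, 0.1313]
eef_rot: [-3.141, -0.0, -2.942]
ft_force: [-0.9, -0.1, 0.2]
finger_gap: 0.0429
```

Emit:
jog_arm --pt "0 0 0 0.03 -0.04 0 0.5" --pt "0 0 0 0 -0.05 -0.02 0.5" --pt "0 0 0 0 0 0 0.5" --pt "0 0 0 0 0 0 0.5"

```text
clock: 31.35
position: [0.4219, -0.018, 0.1513]
eef_rot: [3.141, -0.0, -2.943]
ft_force: [0.1, 0.6, -0.6]
finger_gap: 0.0428
```

```bash
python3 - <<'E'
from h import *
im=snap("side","s10"); tm=snap("top","t10"); o=status.get_obs(); print(o["clock"],o["position"],o["ft_force"],o["finger_gap"],bluec(im,285,175,320,205))
for n,l in(("side","clip_red"),("top","clip_red")):
    for d in spotter.landmark_of(n,l): print(n,np.round(d["point"],1),round(d["confidence"],2))
print("expect",proj("side",[.570,.1035,.1546]),proj("top",[.570,.1035,.1546]))
f=lambda im,x,y,w,h,s:cv2.resize(im[y:y+h,x:x+w,::-1],(w*s,h*s),interpolation=cv2.INTER_CUBIC)
cv2.imwrite("pics/c10.png",np.hstack([f(im,265,165,65,70,6),f(tm,240,190,65,70,6)]))
E
```

```text
31.45 [ 0.42192903 -0.01739756  0.15098788] [0.5083781  0.03061001 0.16741394] 0.042817348210712265 (array([301.58888889, 190.58888889]), array([297, 186,  10,  10,  90]))
side [352.2 416.7] 0.89
side [299.9 199.8] 0.6
top [511.6 301.1] 0.66
top [272.3 223.2] 0.53
top [362.9 193.2] 0.5
top [480.2 278.1] 0.48
top [329.9 158.2] 0.17
expect [302.73780857 200.35446987] [269.04028011 220.56947481]
```

View pics/c10.png

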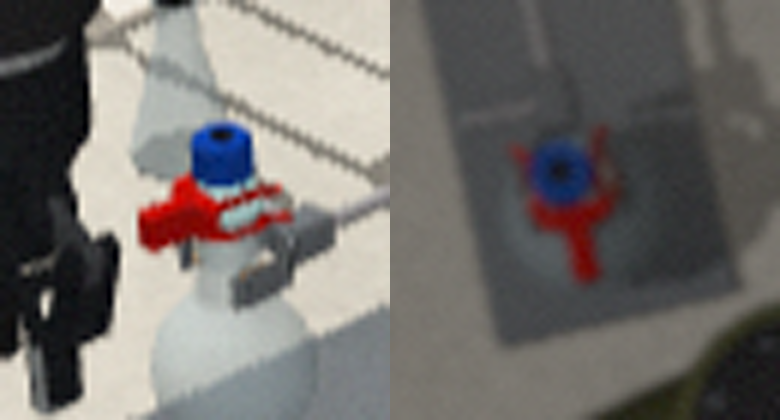

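The clip sits round the neck in both views: side crop tab at (160,225) with the forks round the joint, top crop ring centred on the cap at (560,172). The fingers are clear, so I'm handing in.

```bash
python3 -c "
from h import *
print(finish_job())"
```

```text
the job is handed in; nothing more can be done
None
```

I pressed the adapter home, snapped the tray's red clip round the joint, let go of it and handed the job in at about 31 s. No verdict is reported.

- **Adapter:** it slid about 6 mm under roughly 7 N and stopped dead. The peak on it was about 13 N. After the clip was on, the cap was still at its home position in the side picture (row 190.6).
- **Tip height:** the fingertips turned out to sit 24.7 mm above the reported TCP. I found this by touching the bench and used it to place the rim at 164.1 mm.
- **Clip:** I held its underside at about 154.4 mm, 9.7 mm below the rim. It needed about 5 N to go on, snapped (the force reversed), and came to a rigid stop. A 14 N check push moved it no further.
- **Last checks:** both pictures show the clip round the neck and centred on the cap, and it looks level. The wrist force is about zero and the fingers are clear of it.

**Disagreements:** the push to snap the clip on was about 5 N, against the 8–12 N stated. The spotter's clip position is about 3 pixels off the expected place in each view. The spotter was that scattered on other things too, so I relied on the rigid stop and the pictures instead.

I did not measure the other clips and the glassware at the end; the arm met no unexpected force on the way.

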